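# Set the extraction damper to the third click

## Robot

A 6-joint arm with a two-finger parallel gripper is mounted at the origin on the work surface. World frame = base frame: x ahead of the robot, y to its left, z up, the work surface at z = 0. Lengths are in m, angles in rad, forces in N, time in s.
With the tool pointing down it reaches from about 0.425 to 1.125 m from the base axis. Payload 14.9 kg.
Tool frame: the origin (TCP) lies midway between the tips of the shut fingers; the grasp point (between the pads) lies 19 mm behind it; z points along the fingers, y is the line along which they close (so a half turn about z gives the same grasp; the last joint's range is limited). The gripper opens to 91 mm and grips with 3 to 60 N. Pads are 32 mm wide; open, the fingers measure 118 mm over their backs; the gripper's body (76 mm by 178 mm) begins 60 mm behind the grasp point.
Start: joints at [1.088, 0.379, 1.734, -0, 1.028, -0.033], TCP at [0.304, 0.63, 0.214] pointing down, gripper open.
Joint ranges: [-2.77, 2.77], [-0.74, 2.19], [0, 2.66], [-1.06, 4.2], [0.31, 2.87], [-3.08, 3.08]. Speed limits (rad/s): [1.89, 1.89, 2.39, 3.14, 3.14, 3.14].

## Interface

Orientations are given as [roll, pitch, yaw] about the fixed x, y, z axes, in that order (R = Rz(yaw) Ry(pitch) Rx(roll)).
In Python, from rig import observe, camera, hand_in gives the robot as it stands. The module is installed in compiled form; this text tells all that it offers.
- The arm moves only by the tool apply_moves, never from a script. Its argument "increments" is a list of rows, each a list of 4 numbers: the shift along the tool's x, y, z normalised to -1 to 1, where 1 is 0.25 m, then the turn about the tool's z normalised to -1 to 1, where 1 is 45 degrees. In form: [[dx, dy, dz, twist], ...]. A call has 1 to 5 rows; each row is the pose to reach, as a shift and turn from the pose commanded when the call began, along the tool's axes at that moment; what a row does not reach only later rows make up. A row lasts 1/12 s, in which the tool goes at most 41.7 mm and 7.16 degrees, less where a joint would pass 70% of its speed; a pose out of reach is approached as far as the arm can. A call with a number of a shift or a turn outside -1 to 1 is refused whole. A call with a gripper value outside its range is refused whole. "fingers" is the gripper's target within -1 to 1 (fully open at 1, half-way at 0, shut at -1), set as the call begins (left out, the last holds). The fingers move at their own pace and stop on an object; "newtons" is the grip in N (left out, the last holds). Time passes only in rows, so rows that repeat a pose let the fingers close. It gives the time, the measured TCP pose, the force, the opening and the grip force at its end, in the units of the state.
- observe(): the state, without advancing time (a new reading comes with each control period).
- camera(name): name is "scene" or "top"; returns a dict with "frame" (384x512x3 uint8, red, green, blue), "depth" (384x512 float32, m along the optical axis (not along the pixel's ray), 0 where there is no reading), "fx", "fy", "cx", "cy" (pixels), "position" and "orientation" of the camera in the world. Camera axes: x right, y down, z forward; pixel columns grow to the right and rows downward; lengths in m; the calibration is good to about 2 mm. A picture is of the moment at which its call begins.
- hand_in(): hands the job in; it is judged then, once.
The state is a dict: "time": time; "q": joint angles; "qvel": joint speeds; "joint_efforts": joint torques, N m; "ee_pos": TCP position; "orientation": TCP orientation; "wrist_force": force on the tool from outside, world axes, zero at the start; "ft_torque": the same for the moment, N m; "gripper_width": finger opening in m; "finger_force": force on a finger pad.
Only numpy, scipy, OpenCV 4.12 (cv2) and the standard library are available. Lean on these libraries where they do the work, as an engineer would, in place of code of your own. Each camera call takes 0.05 s, during which the arm holds its last target. There are 200 camera calls.

## Task

The damper lever on the extraction duct has been left a click or two open. With a fingertip, without gripping it, push the red-sleeved lever back until it is fully shut, then push it open again by exactly three clicks, never running past the third, and leave it seated there. Leave the other things on the bench where they stand.

Things in the scene. Friction and masses are not known exactly. Their poses are not given: they have to be found in the camera images.
- extractor: Fume extractor fixed to the bench: 160 x 800 mm plywood plank (x -80..80, y -310..490 mm, 18 thick) with a 100 mm metal duct along y, axis 108 mm up; from -y to +y black flared intake, damper, grey fan, filter (tops at most 206 mm up). Origin on the bench under the damper's spindle; z up, y along the duct towards the fan, x across it, away from the robot.
- damper_lever (a joint): Lever's turn about its vertical spindle, rad. 0: fully shut, lever along the extractor's -x (across the duct, towards the robot). Grows as the lever swings to the extractor's +y (towards the fan, clockwise from above); 1.571: fully open, along the duct. Stops at -0.03 and 1.60. Clicks every 0.262 (15 deg): shut 0, first 0.262, second 0.524, third 0.785, ... to 1.571.
- lever_tab (a point): Top centre of the red sleeve on the upright tab at the lever's free end: 237 mm above the bench, 116 mm from the spindle axis. Sleeve: 22 mm along the lever (105..127 mm from the spindle), 10 mm thick, 41 mm tall (196..237 mm up), on the flat steel lever bar (18 mm wide, top 197 mm up). Turns with the lever: -x points outward along it, +y is the direction of opening.
- pivot (a point): Point on the spindle axis, 199 mm above the bench; turns with the extractor only (same axes). Around it, from -x to +y, lies a quarter-circle steel index plate: radius 98 mm, 181 mm above the bench, with two stop pins at its ends (86 mm out, tops 198 mm up).
- ball_housing (a point): Top of the brass housing, 15 mm across, on the lever 75 mm from the spindle, 207 mm above the bench. Its spring ball rides a brass wavy track on the index plate. Crests lie midway between clicks (0.131, 0.393, 0.654, 0.916 rad). Climbing one takes about 3 to 7 N at the sleeve; past it the lever springs ahead by itself into the next valley and stays there.
- sleeve_shut_side: The half of the red sleeve on the shut side (5 mm thick): its outer face is the one to push to open the damper. Origin on the spindle axis at bench level; turns with the lever.
- sleeve_open_side: The half of the red sleeve on the open (fan) side (5 mm thick): its outer face is the one to push to shut the damper. Origin on the spindle axis at bench level; turns with the lever.
- varnish_tin: Loose steel tin with a blue band, 75 mm across, 83 mm tall, standing on the bench; origin at the centre of its underside. Bystander.
- spray_can: Loose green spray can with a white cap, 55 mm across, 165 mm tall, standing on the bench; origin at the centre of its underside. Bystander.
- tape_roll: Loose yellow tape roll, 90 mm across, 24 mm tall, lying flat on the bench; origin at the centre of its underside. Bystander.
- screwdriver: Loose screwdriver with an orange handle lying on the bench in front of the plank, 200 mm long along its x (handle 26 mm thick on the -x half); origin at mid-length, underside. Bystander.

How it is judged:
On the way, in this order (a step that is already met when the one before it is completed fails the run):
1. the lever has been pushed back to fully shut and rests there (value of joint damper_lever below 0.06 rad and velocity of joint damper_lever between -0.1 and 0.1 rad/s), for 0.2 s.
2. the lever has been opened to the third click (value of joint damper_lever between 0.725 and 0.845 rad), for 0.2 s.
At the end, for the whole second after the job is handed in: The damper lever rests, let go, in the third valley from shut: 0.785 rad (45 degrees) within 0.06 rad (all of step 2 and velocity of joint damper_lever between -0.05 and 0.05 rad/s); the robot touches nothing.
It fails at once if the lever was run past the third click (over the next crest) (value of joint damper_lever above 0.92 rad).
It fails at once if the lever was gripped: the fingers pressed on both faces of the sleeve at once (contact force between the fingers and sleeve_shut_side above 2 N and contact force between the fingers and sleeve_open_side above 2 N).
It fails at once if a tin, can, tape roll or screwdriver was shoved, lifted or knocked over (moved more than 20 mm) (distance of any of varnish_tin, spray_can, tape_roll, screwdriver from where it was at the start of the episode above 0.02 m).
It also fails if it takes over 59 s, if anything falls off the work surface, if the arm or the gripper's body presses on something with over 40 N, if the wrist force passes 120 N, or if a joint passes its speed limit or range.

## Working session

There is one attempt and no reset: what is moved stays moved. The work goes in short steps, Python scripts to look and compute and a tool call to move; the robot and the scene stay as the last step left them, time stands still between calls to the robot, and variables do not carry over. Pictures are saved under pics/ and viewed, at most 10 in all, crops included, and the job is handed in when it is done.

Besides the shell and the picture viewer there is one more tool, called after ">>>" as name(argument=value, ...), one argument or row to a line, values as JSON. apply_moves: Moves the arm, as the interface text tells. Scaled input: -1 to 1 covers 0.25 m each way for a shift and 45 degrees each way for a turn. Its arguments: {"type":"object","properties":{"increments":{"type":"array","items":{"type":"array","items":{"type":"number","minimum":-1,"maximum":1}}},"fingers":{"type":"number"},"newtons":{"type":"number"}},"required":["increments"]}

```bash
mkdir -p pics
cat > h.py <<'E'
import numpy as np, cv2
from rig import observe, camera, hand_in
from scipy.spatial.transform import Rotation as R
def rot(o):
    o=np.array(o,float)
    if o.shape==(3,3): return o
    return (R.from_euler('xyz',o) if o.size==3 else R.from_quat(o)).as_matrix()
def cloud(c):
    d=c['depth'];v,u=np.indices(d.shape)
    P=np.stack([(u-c['cx'])/c['fx']*d,(v-c['cy'])/c['fy']*d,d],-1)
    return P@rot(c['orientation']).T+np.array(c['position'])
def save(c,n): cv2.imwrite('pics/'+n+'.png',c['frame'][:,:,::-1])
E
python3 - <<'E'
from h import *
s=observe();print(s)
for n in('top','scene'):
    c=camera(n);save(c,n+'0');print(n,c['position'],c['orientation'],c['fx'])
    P=cloud(c);f=cv2.cvtColor(c['frame'],cv2.COLOR_RGB2HSV)
    m=((f[...,0]<6)|(f[...,0]>174))&(f[...,1]>150)&(f[...,2]>80)&(c['depth']>0)&(P[...,2]>.18)
    q=P[m];v,u=np.nonzero(m);print(len(q))
    if len(q):print(np.median(q,0),q.min(0),q.max(0),u.min(),u.max(),v.min(),v.max())
E
```

```text
{'time': 0.0, 'q': array([ 1.08769365e+00,  3.79408861e-01,  1.73478334e+00, -5.14220166e-06,
        1.02847170e+00, -3.32913625e-02]), 'qvel': array([-0.0006045 ,  0.00174039,  0.00078173,  0.00196511,  0.00037506,
        0.0010651 ]), 'joint_efforts': array([-4.69763709e-04, -7.63724041e+01, -4.34362113e+01,  6.50244649e-02,
        4.24849195e-02, -9.69504481e-05]), 'ee_pos': array([0.30417548, 0.63002268, 0.21328677]), 'orientation': array([-3.14052185e+00, -3.12576852e-05,  2.69178398e+00]), 'wrist_force': array([ 0.39319722, -0.22358814,  0.29791717]), 'ft_torque': array([0.0244523 , 0.02572117, 0.02775555]), 'finger_force': 0.0, 'gripper_width': 0.09104759073089122}
top [0.50933623 0.00975925 1.22204407] [-3.0556927   0.01499407 -1.54666962] 459.2793849285664
32
[ 0.52101381 -0.00585592  0.23604949] [ 0.51249297 -0.01029127  0.23340031] [5.29670943e-01 3.49548717e-04 2.40139344e-01] 264 269 228 236
scene [ 0.75192827 -0.34621431  1.37728654] [-2.81612807e+00  1.72727033e-04  4.44823111e-01] 468.68662703358336
26
[ 0.51959238 -0.00352561  0.23597197] [ 0.51124245 -0.00979554  0.22928529] [0.5299865  0.00290719 0.24348648] 225 231 188 194
```

View pics/top0.png

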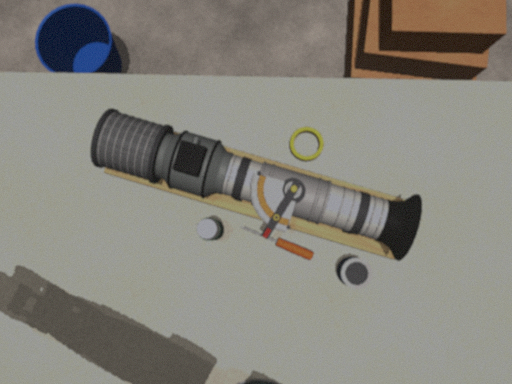

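```bash
python3 -c "
import cv2
a=cv2.imread('pics/top0.png')[150:300,200:350];cv2.imwrite('pics/topc.png',cv2.resize(a,(600,600),interpolation=cv2.INTER_CUBIC))"
```

```text
(no output)
```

View pics/topc.png

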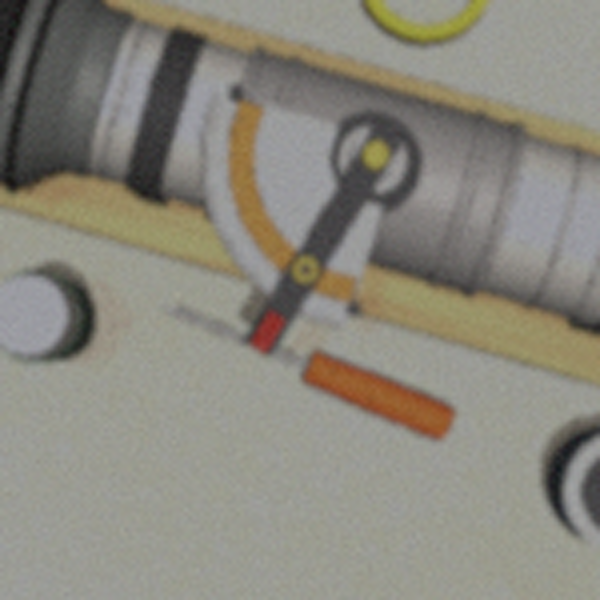

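View pics/scene0.png

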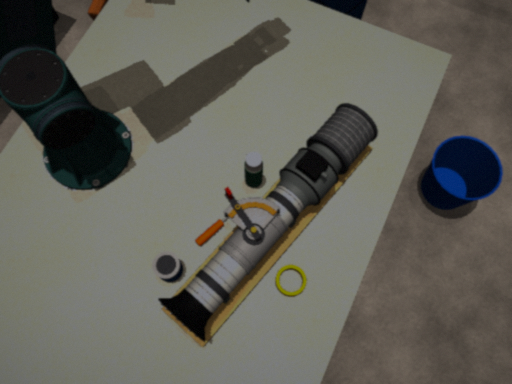

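The top view shows the spindle at px (294,188.75), the stop pins at (288.2,227) for shut and (259,173.2) for open, and the red sleeve at about (266.8,232). The lever stands a little open, towards the fan (left in the image). The can at (209,229), the tin at (353,270) and the screwdriver below the sleeve are all low or clear of it.

```bash
cat >> h.py <<'E'
def ray(c,u,v,z):
    d=rot(c['orientation'])@np.array([(u-c['cx'])/c['fx'],(v-c['cy'])/c['fy'],1]);p=np.array(c['position'])
    return p+d*(z-p[2])/d[2]
def red(c):
    P=cloud(c);f=cv2.cvtColor(c['frame'],cv2.COLOR_RGB2HSV)
    m=((f[...,0]<6)|(f[...,0]>174))&(f[...,1]>150)&(f[...,2]>80)&(P[...,2]>.18)
    v,u=np.nonzero(m);return ray(c,u.mean(),v.mean(),.235)
E
python3 - <<'E'
from h import *
c=camera('top')
pv=ray(c,294,188.75,.205);a=ray(c,288.25,227,.198);b=ray(c,259,173.25,.198);h=ray(c,276.4,217.2,.207);t=red(c)
P=cloud(c)
print('pts',pv,a,b,h,t)
ang=lambda p:np.degrees(np.arctan2(*(p-pv)[[1,0]]))
for n,p in zip(('shut','open','housing','tab'),(a,b,h,t)):print(n,np.linalg.norm((p-pv)[:2]),ang(p))
# objects
for n,u,v,z in (('can',209,229,.165),('tin',353,270,.083),('sd',295,249,.02)):print(n,ray(c,u,v,z),P[v,u])
# plank/duct axis: line fit of top ridge from depth
m=(P[...,2]>.13)&(P[...,2]<.3)&(P[...,0]>.4)
xy=P[m][:,:2].astype(np.float32);l=cv2.fitLine(xy,cv2.DIST_HUBER,0,.01,.01).ravel();print('duct dir',np.degrees(np.arctan2(l[1],l[0])),l)
s=camera('scene');print('scene tab',red(s))
E
```

```text
pts [ 0.61882786 -0.0644566   0.205     ] [ 0.53379852 -0.05360431  0.198     ] [0.65283967 0.01417125 0.198     ] [ 0.55456625 -0.02653104  0.207     ] [ 0.52064729 -0.00497241  0.235     ]
shut 0.08571907682944542 172.72666664204706
open 0.08566879507386911 66.60828501709341
housing 0.07461837604584667 149.45197919367035
tab 0.11479456429394541 148.7897826746407
can [0.52566353 0.12631661 0.165     ] [0.52567361 0.12638852 0.1643478 ]
tin [ 0.43523447 -0.22087438  0.083     ] [ 0.43523539 -0.22087153  0.08301408]
sd [ 0.48140526 -0.08313297  0.02      ] [ 0.48148557 -0.0828659   0.02345594]
duct dir 74.71621 [0.26360014 0.96463203 0.6389495  0.04299909]
scene tab [ 0.51991444 -0.00365529  0.235     ]
```

>>> apply_moves(
  increments=[
    [-0.1,-0.09,-0.15,0],
    [-0.2,-0.17,-0.15,0],
    [-0.3,-0.26,-0.15,0],
    [-0.4,-0.35,-0.15,0],
    [-0.475,-0.43,-0.15,0],
  ],
  fingers=-1,
)

```text
time: 0.62
ee_pos: [0.3652, 0.48, 0.2515]
orientation: [3.142, 0.0, 2.692]
wrist_force: [0.7, -1.2, 0.5]
gripper_width: 0.0607
finger_force: 0.0
```

>>> apply_moves(
  increments=[
    [-0.1,-0.09,0,0],
    [-0.2,-0.17,0,0],
    [-0.3,-0.26,0,0],
    [-0.4,-0.35,0,0],
    [-0.475,-0.43,0,0],
  ],
)

```text
time: 1.03
ee_pos: [0.4253, 0.3316, 0.2515]
orientation: [3.142, 0.0, 2.692]
wrist_force: [0.1, 0.2, -0.4]
gripper_width: 0.0271
finger_force: 0.0
```

>>> apply_moves(
  increments=[
    [-0.1,-0.09,0,0],
    [-0.2,-0.17,0,0],
    [-0.3,-0.26,0,0],
    [-0.4,-0.35,0,0],
    [-0.475,-0.43,0,0],
  ],
)

```text
time: 1.45
ee_pos: [0.4856, 0.1832, 0.2515]
orientation: [3.141, 0.0, 2.691]
wrist_force: [0.1, 0.3, 0.1]
gripper_width: 0.0003
finger_force: 0.0
```

```bash
cat >> h.py <<'E'
PV=np.array([.6188,-.0645])
def lev(phi,r,d):
    th=np.radians(164.7)-phi;return PV+r*np.array([np.cos(th),np.sin(th)])+d*np.array([np.sin(th),-np.cos(th)])
def go(phi,r,d,z,yawphi=None):
    s=observe();M=rot(s['orientation']);p=np.r_[lev(phi,r,d),z];x=M.T@(p-s['ee_pos'])/.25
    yaw=np.degrees(s['orientation'][2]);tw=0 if yawphi is None else (yaw-(164.7-np.degrees(yawphi)))/45
    print('now',np.round(s['ee_pos'],4),round(yaw,1),'w',s['gripper_width'],'F',np.round(s['wrist_force'],1),'t',s['time'],'->',np.round(p,4),'inc',np.round(x,3),round(tw,3))
E
python3 -c "
from h import *
go(.27,.116,.05,.245,.05)"
```

```text
now [0.4856 0.1832 0.2515] 154.2 w 0.00028593274826458855 F [0.1 0.3 0.1] t 1.45 -> [0.5447 0.0378 0.245 ] inc [-0.466 -0.421  0.026] -0.17
```

>>> apply_moves(
  increments=[
    [-0.1,-0.09,0,-0.05],
    [-0.2,-0.17,0,-0.1],
    [-0.3,-0.26,0,-0.17],
    [-0.4,-0.35,0,-0.17],
    [-0.465,-0.42,0,-0.17],
  ],
)

```text
time: 1.87
ee_pos: [0.5448, 0.0377, 0.2515]
orientation: [-3.142, 0.0, 2.825]
wrist_force: [-0.3, 0.1, -0.6]
gripper_width: 0.0005
finger_force: 0.0
```

```bash
python3 -c "
from h import *
go(.27,.116,.045,.212,.05)
go(.27,.116,.0185,.212,.05)
go(.05,.116,.0185,.212,.05)
c=camera('top');print(red(c));c=camera('scene');print(red(c))
cv2.imwrite('pics/s1.png',cv2.resize(c['frame'][120:270,150:350,::-1],(800,600),interpolation=cv2.INTER_CUBIC))
"
```

```text
now [0.5448 0.0377 0.2515] 161.9 w 0.000458425079200725 F [-0.3  0.1 -0.6] t 1.8667 -> [0.5422 0.0335 0.212 ] inc [ 0.005 -0.019  0.158] 0.001
now [0.5448 0.0377 0.2515] 161.9 w 0.000458425079200725 F [-0.3  0.1 -0.6] t 1.8667 -> [0.5286 0.0107 0.212 ] inc [ 0.028 -0.123  0.158] 0.001
now [0.5448 0.0377 0.2515] 161.9 w 0.000458425079200725 F [-0.3  0.1 -0.6] t 1.8667 -> [ 0.5143 -0.0108  0.212 ] inc [ 0.055 -0.222  0.158] 0.001
[nan nan nan]
[nan nan nan]h.py:19: RuntimeWarning: Mean of empty slice.
  v,u=np.nonzero(m);return ray(c,u.mean(),v.mean(),.235)
  ret = ret.dtype.type(ret / rcount)
```

View pics/s1.png

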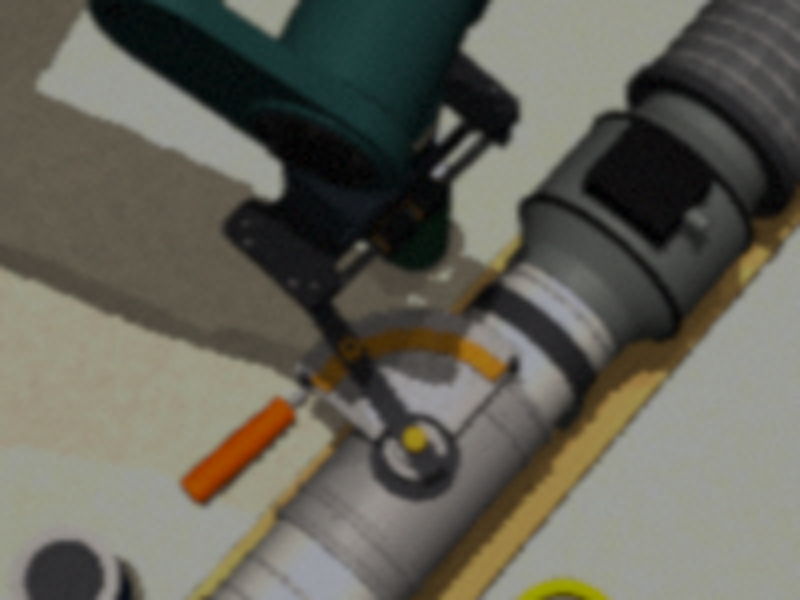

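The gripper hides the sleeve, but the ball housing (crop 350,347) and spindle (415,438) can be seen, so I'll track the angle from those. The lever hasn't moved. Next I lower the tip and push it shut.

>>> apply_moves(
  increments=[
    [0,0,0.1,0],
    [0.005,-0.02,0.158,0],
    [0.02,-0.06,0.158,0],
    [0.025,-0.1,0.158,0],
    [0.028,-0.12,0.158,0],
  ],
)

```text
time: 2.38
ee_pos: [0.5275, 0.0129, 0.2127]
orientation: [3.142, 0.0, 2.825]
wrist_force: [0.2, 0.1, 0.6]
gripper_width: 0.0002
finger_force: 0.0
```

>>> apply_moves(
  increments=[
    [0.005,-0.02,0,0],
    [0.01,-0.04,0,0],
    [0.015,-0.06,0,0],
    [0.02,-0.075,0,0],
    [0.022,-0.085,0,0],
  ],
)

```text
time: 2.8
ee_pos: [0.5168, -0.0049, 0.2132]
orientation: [3.14, 0.002, 2.825]
wrist_force: [-0.4, -0.4, -0.3]
gripper_width: 0.0002
finger_force: 0.0
```

```bash
python3 -c "
from h import *
go(.05,.116,.0185,.212,.05)
go(.02,.116,.0185,.212,.05)
c=camera('scene')
cv2.imwrite('pics/s2.png',cv2.resize(c['frame'][160:250,190:310,::-1],(800,600),interpolation=cv2.INTER_CUBIC))
"
```

```text
now [ 0.5168 -0.0049  0.2132] 161.9 w 0.00019717656394434847 F [-0.4 -0.4 -0.3] t 2.8 -> [ 0.5143 -0.0108  0.212 ] inc [ 0.002 -0.025  0.005] 0.001
now [ 0.5168 -0.0049  0.2132] 161.9 w 0.00019717656394434847 F [-0.4 -0.4 -0.3] t 2.8 -> [ 0.5128 -0.0139  0.212 ] inc [ 0.004 -0.039  0.005] 0.001
```

View pics/s2.png

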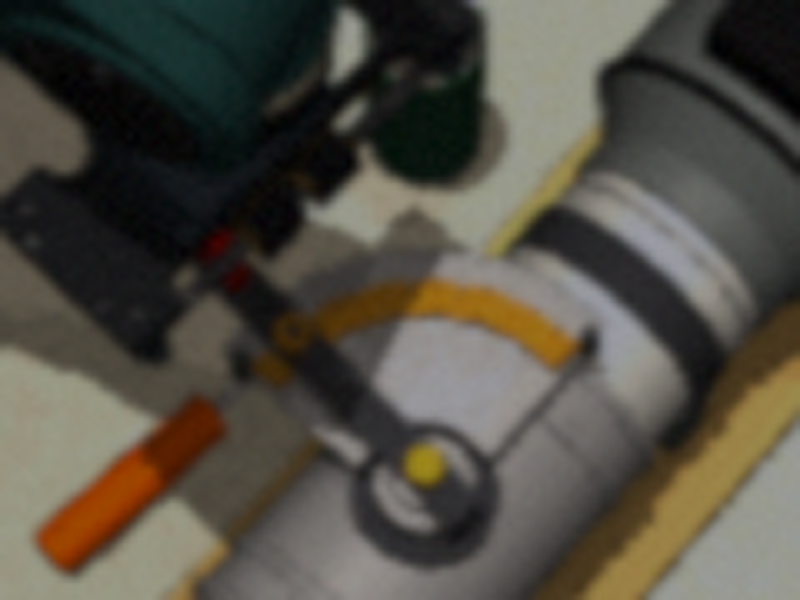

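Sleeve red is visible at crop (217,245), housing at (293,332) and spindle cap at (425,463). Now to work out the angle.

```bash
cat >> h.py <<'E'
def ang(c,u,v,pu=253.75,pv=229.45):
    d=(ray(c,u,v,.207)-ray(c,pu,pv,.205))[:2];return np.hypot(*d),np.radians(164.7)-np.arctan2(d[1],d[0])
E
python3 -c "
from h import *
c=camera('scene')
print(ang(c,237.5,206.75),ang(c,233.95,209.8))
go(.02,.116,.0185,.212,.05)
"
```

```text
(np.float64(0.07431265687045861), np.float64(0.24970496797599662)) (np.float64(0.07375110460395941), np.float64(0.08157670444692044))
now [ 0.5163 -0.0052  0.2127] 161.9 w 0.00044109358753749304 F [0.3 0.4 0.1] t 2.9 -> [ 0.5128 -0.0139  0.212 ] inc [ 0.002 -0.037  0.003] 0.001
```

>>> apply_moves(
  increments=[
    [0.001,-0.012,0,0],
    [0.001,-0.02,0,0],
    [0.002,-0.028,0,0],
    [0.002,-0.036,0,0],
    [0.002,-0.036,0,0],
  ],
)

```text
time: 3.32
ee_pos: [0.5127, -0.0136, 0.2119]
orientation: [-3.141, -0.0, 2.825]
wrist_force: [0.3, 0.1, 0.9]
gripper_width: 0.0003
finger_force: 0.0
```

```bash
python3 -c "
from h import *
c=camera('scene')
go(-.01,.116,.0185,.212,.0)
cv2.imwrite('pics/s3.png',cv2.resize(c['frame'][160:250,190:310,::-1],(800,600),interpolation=cv2.INTER_CUBIC))
"
```

```text
now [ 0.5128 -0.0134  0.2119] 161.9 w 0.0006235583749511496 F [ 0.9 -0.5  0. ] t 3.3667 -> [ 0.5113 -0.0171  0.212 ] inc [ 0.001 -0.016 -0.   ] -0.063
```

View pics/s3.png

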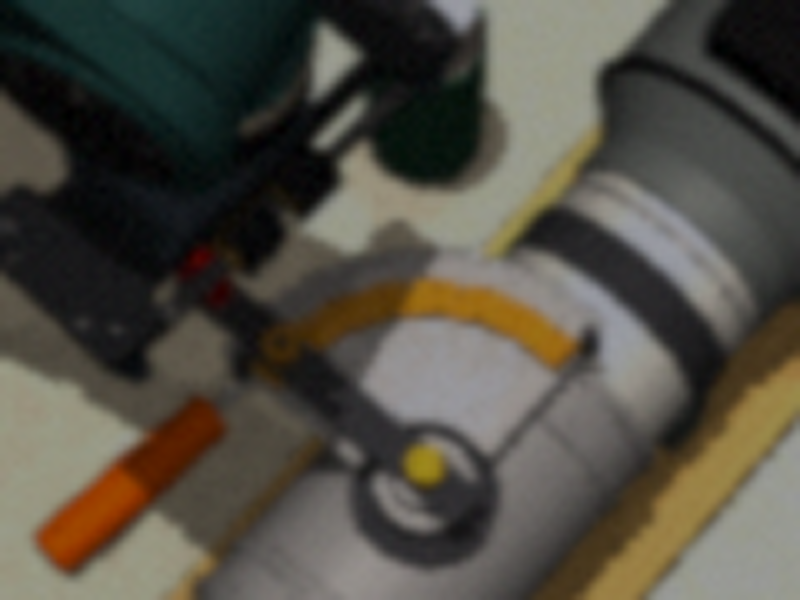

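The housing is now at crop (280,345), and the lever lies next to the shut pin. I back off, rise and cross to the other side.

>>> apply_moves(
  increments=[
    [0,0.05,0,0],
    [0,0.08,-0.1,0],
    [0,0.08,-0.22,0],
    [0,0.0,-0.22,0],
    [0,-0.15,-0.22,0],
  ],
)

```text
time: 3.78
ee_pos: [0.503, -0.0471, 0.2688]
orientation: [3.141, 0.003, 2.829]
wrist_force: [0.8, -0.3, -0.3]
gripper_width: 0.0001
finger_force: 0.0
```

>>> apply_moves(
  increments=[
    [0,-0.1,0,0],
    [0,-0.15,0,0],
    [0,-0.15,0,0],
  ],
)

```text
time: 4.03
ee_pos: [0.4893, -0.0856, 0.267]
orientation: [-3.142, 0.0, 2.823]
wrist_force: [0.5, -0.2, 0.5]
gripper_width: 0.0005
finger_force: 0.0
```

```bash
python3 -c "
from h import *
c=camera('scene');print(ang(c,232,211.75))
go(0,.116,-.05,.212,.15)
print(red(c),lev(0,.116,0)); t=red(camera('top')); print(t, np.radians(164.7)-np.arctan2(t[1]-PV[1],t[0]-PV[0]))
"
```

```text
(np.float64(0.073839583331532), np.float64(-0.017814346071924447))
now [ 0.4897 -0.0846  0.267 ] 161.8 w 0.0004181843151927414 F [0.3 0.6 0.5] t 4.0833 -> [ 0.4937 -0.0821  0.212 ] inc [-0.012  0.015  0.22 ] 0.126
[ 0.51268411 -0.02891225  0.235     ] [ 0.50691134 -0.03389073]
[nan nan nan] nanh.py:19: RuntimeWarning: Mean of empty slice.
  v,u=np.nonzero(m);return ray(c,u.mean(),v.mean(),.235)
  ret = ret.dtype.type(ret / rcount)
```

>>> apply_moves(
  increments=[
    [-0.01,0.015,0.1,0.12],
    [-0.01,0.015,0.2,0.2],
    [-0.01,0.015,0.22,0.2],
    [-0.01,0.015,0.22,0.2],
  ],
)

```text
time: 4.47
ee_pos: [0.4925, -0.0805, 0.2105]
orientation: [-3.141, -0.003, 2.671]
wrist_force: [-0.1, 0.2, -0.1]
gripper_width: 0.0004
finger_force: 0.0
```

```bash
python3 -c "
from h import *
c=camera('scene');save(c,'x')
for p in (0,.1,.2): go(p,.116,-.0185,.212,p)
print(red(c))
cv2.imwrite('pics/s4.png',cv2.resize(c['frame'][160:250,190:310,::-1],(800,600),interpolation=cv2.INTER_CUBIC))
"
```

```text
now [ 0.4932 -0.0809  0.2119] 153.1 w 0.0005139570728204874 F [0.7 0.1 0.6] t 4.5167 -> [ 0.502  -0.0517  0.212 ] inc [ 0.021  0.12  -0.   ] -0.259
now [ 0.4932 -0.0809  0.2119] 153.1 w 0.0005139570728204874 F [0.7 0.1 0.6] t 4.5167 -> [ 0.5039 -0.0401  0.212 ] inc [ 0.036  0.165 -0.   ] -0.131
now [ 0.4932 -0.0809  0.2119] 153.1 w 0.0005139570728204874 F [0.7 0.1 0.6] t 4.5167 -> [ 0.5069 -0.0288  0.212 ] inc [ 0.046  0.211 -0.   ] -0.004
[nan nan nan]h.py:19: RuntimeWarning: Mean of empty slice.
  v,u=np.nonzero(m);return ray(c,u.mean(),v.mean(),.235)
  ret = ret.dtype.type(ret / rcount)
```

View pics/s4.png

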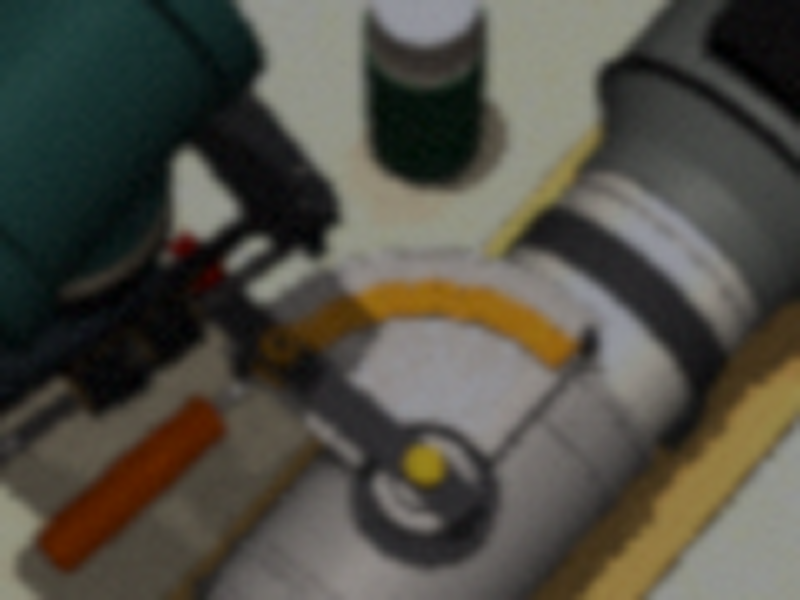

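The lever rests shut (housing still at crop 280,345), with the finger on the shut side. I push open slowly, over the first crest.

>>> apply_moves(
  increments=[
    [0.01,0.05,0,0],
    [0.02,0.1,0,0],
    [0.025,0.12,0,0],
    [0.03,0.135,0,0],
    [0.033,0.15,0,0],
  ],
)

```text
time: 4.93
ee_pos: [0.5036, -0.0448, 0.2131]
orientation: [-3.141, 0.002, 2.67]
wrist_force: [-1.6, -7.9, 5.8]
gripper_width: 0.0004
finger_force: 3.8
```

>>> apply_moves(
  increments=[
    [0.003,0.012,0,0],
    [0.006,0.024,0,0],
    [0.009,0.036,0,0],
    [0.011,0.048,0,0],
    [0.013,0.06,0,0],
  ],
)

```text
time: 5.35
ee_pos: [0.5073, -0.03, 0.2127]
orientation: [3.142, 0.001, 2.669]
wrist_force: [0.9, -1.8, 0.4]
gripper_width: 0.0002
finger_force: 0.9
```

```bash
python3 -c "
from h import *
c=camera('scene')
for p in (.2,.27,.35,.45): go(p,.116,-.0185,.212,p)
f=cv2.cvtColor(c['frame'],cv2.COLOR_RGB2HSV); print(c['frame'][211,232],f[211,232])
cv2.imwrite('pics/s5.png',cv2.resize(c['frame'][160:250,190:310,::-1],(800,600),interpolation=cv2.INTER_CUBIC))
"
```

```text
now [ 0.5072 -0.0295  0.2125] 152.9 w 0.0004638728271114467 F [-1.1 -0.2 -0.6] t 5.4 -> [ 0.5069 -0.0288  0.212 ] inc [0.002 0.002 0.002] -0.008
now [ 0.5072 -0.0295  0.2125] 152.9 w 0.0004638728271114467 F [-1.1 -0.2 -0.6] t 5.4 -> [ 0.5097 -0.0211  0.212 ] inc [0.007 0.035 0.002] 0.082
now [ 0.5072 -0.0295  0.2125] 152.9 w 0.0004638728271114467 F [-1.1 -0.2 -0.6] t 5.4 -> [ 0.5135 -0.0125  0.212 ] inc [0.009 0.072 0.002] 0.183
now [ 0.5072 -0.0295  0.2125] 152.9 w 0.0004638728271114467 F [-1.1 -0.2 -0.6] t 5.4 -> [ 0.5192 -0.0022  0.212 ] inc [0.007 0.119 0.002] 0.311
[48 33 16] [ 16 170  48]
```

View pics/s5.png

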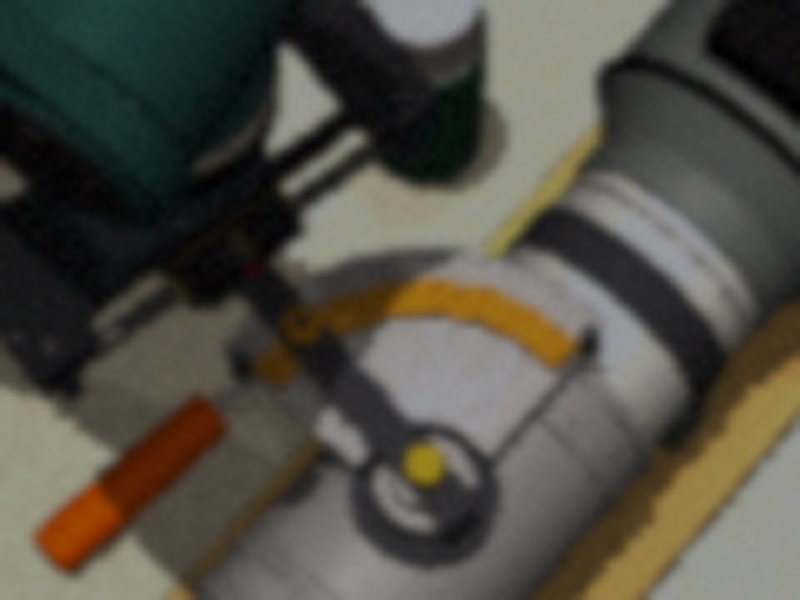

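The housing is at crop (303,322), about 0.18 rad, so the first crest is passed and the lever is following the finger. From here I'll measure the lever angle from depth.

```bash
cat >> h.py <<'E'
def depang():
    for n in('scene','top'):
        c=camera(n);P=cloud(c);d=P[...,:2]-PV;r=np.hypot(d[...,0],d[...,1]);a=np.radians(164.7)-np.arctan2(d[...,1],d[...,0])
        a=(a+np.pi)%(2*np.pi)-np.pi
        m=(r>.035)&(r<.098)&(a>-.12)&(a<1.4)&(P[...,2]>.190)&(P[...,2]<.215)
        print(n,m.sum(),'median angle',np.round(np.median(a[m]),3),'spread',np.round(np.percentile(a[m],[10,90]),2) if m.any() else '')
E
python3 -c "
from h import *
print(ang(camera('scene'),235.45,208.3))
depang();go(.45,.116,-.0185,.212,.45)
"
```

```text
(np.float64(0.07417937044646525), np.float64(0.15781718893661756))
scene 167 median angle 0.229 spread [0.12 0.37]
top 89 median angle 0.263 spread [0.11 0.41]
now [ 0.5068 -0.0297  0.2121] 152.9 w 0.0003238341194826749 F [ 0.7  0.  -0.5] t 5.55 -> [ 0.5192 -0.0022  0.212 ] inc [0.006 0.121 0.   ] 0.311
```

>>> apply_moves(
  increments=[
    [0.002,0.015,0,0.08],
    [0.004,0.03,0,0.15],
    [0.006,0.045,0,0.2],
    [0.008,0.06,0,0.25],
    [0.008,0.072,0,0.3],
  ],
)

```text
time: 5.97
ee_pos: [0.5128, -0.0132, 0.2118]
orientation: [-3.14, -0.0, 2.431]
wrist_force: [-4.5, -5.6, 2.2]
gripper_width: 0.0005
finger_force: 3.9
```

```bash
python3 -c "
from h import *
depang();go(.42,.116,-.0185,.212,.45)
"
```

```text
scene 163 median angle 0.35 spread [0.24 0.48]
top 75 median angle 0.389 spread [0.21 0.53]
now [ 0.5129 -0.013   0.2118] 139.3 w -6.107785760632893e-05 F [-1.7 -3.   0.8] t 6.0667 -> [ 0.5174 -0.0052  0.212 ] inc [ 0.007  0.035 -0.001] 0.009
```

Force is up and the lever is near the second crest. I go over it gently.

>>> apply_moves(
  increments=[
    [0.002,0.01,0,0],
    [0.004,0.02,0,0],
    [0.006,0.03,0,0],
    [0.007,0.04,0,0],
    [0.007,0.04,0,0],
  ],
)

```text
time: 6.48
ee_pos: [0.5186, -0.004, 0.2119]
orientation: [3.141, -0.0, 2.433]
wrist_force: [-0.9, 0.2, 0.6]
gripper_width: 0.0005
finger_force: 0.0
```

```bash
python3 -c "
from h import *
depang();go(.60,.116,-.0185,.212,.65);go(.66,.116,-.0185,.212,.65)
"
```

```text
scene 158 median angle 0.445 spread [0.33 0.57]
top 60 median angle 0.526 spread [0.32 0.66]
now [ 0.5184 -0.004   0.2119] 139.4 w 0.0005320376561504752 F [ 0.1 -0.5  0.2] t 6.5833 -> [0.5296 0.012  0.212 ] inc [ 0.008  0.078 -0.   ] 0.265
now [ 0.5184 -0.004   0.2119] 139.4 w 0.0005320376561504752 F [ 0.1 -0.5  0.2] t 6.5833 -> [0.5344 0.0172 0.212 ] inc [ 0.007  0.106 -0.   ] 0.265
```

>>> apply_moves(
  increments=[
    [0.002,0.015,0,0.08],
    [0.004,0.03,0,0.15],
    [0.006,0.045,0,0.2],
    [0.008,0.06,0,0.25],
    [0.008,0.078,0,0.265],
  ],
)

```text
time: 7.0
ee_pos: [0.5292, 0.0116, 0.2119]
orientation: [-3.14, 0.0, 2.223]
wrist_force: [-2.6, -8.9, 1.9]
gripper_width: 0.0004
finger_force: 4.0
```

```bash
python3 -c "
from h import *
depang();go(.66,.116,-.0185,.212,.65);go(.7,.116,-.0185,.212,.65)
"
```

```text
scene 159 median angle 0.596 spread [0.49 0.73]
top 11 median angle 0.794 spread [0.74 0.85]
now [0.5296 0.0119 0.2119] 127.5 w 0.00022707236011664406 F [-1.4 -2.4  0.5] t 7.1 -> [0.5344 0.0172 0.212 ] inc [ 0.005  0.028 -0.   ] 0.0
now [0.5296 0.0119 0.2119] 127.5 w 0.00022707236011664406 F [-1.4 -2.4  0.5] t 7.1 -> [0.5377 0.0205 0.212 ] inc [ 0.008  0.047 -0.   ] 0.0
```

>>> apply_moves(
  increments=[
    [0.002,0.009,0,0],
    [0.004,0.018,0,0],
    [0.006,0.027,0,0],
    [0.007,0.036,0,0],
    [0.007,0.036,0,0],
  ],
)

```text
time: 7.52
ee_pos: [0.5356, 0.0188, 0.2119]
orientation: [-3.141, -0.0, 2.225]
wrist_force: [-1.1, -1.7, 0.8]
gripper_width: 0.0002
finger_force: 0.8
```

```bash
python3 -c "
from h import *
depang();depang();go(.7,.116,-.0185,.212,.65)
"
```

```text
scene 159 median angle 0.667 spread [0.55 0.8 ]
top 2 median angle 0.913 spread [0.91 0.92]
scene 162 median angle 0.677 spread [0.55 0.8 ]
top 1 median angle 0.902 spread [0.9 0.9]
now [0.5355 0.0188 0.2119] 127.5 w 0.0003126519384165268 F [ 0.3 -2.1 -0.5] t 7.7167 -> [0.5377 0.0205 0.212 ] inc [ 0.     0.011 -0.   ] 0.0
```

>>> apply_moves(
  increments=[
    [0,0.006,0,0],
    [0,0.012,0,0],
    [0,0.018,0,0],
    [0,0.018,0,0],
    [0,0.018,0,0],
  ],
)

```text
time: 8.13
ee_pos: [0.5394, 0.0218, 0.212]
orientation: [3.141, 0.0, 2.225]
wrist_force: [0.2, 0.4, 1.1]
gripper_width: 0.0006
finger_force: 0.0
```

```bash
python3 -c "
from h import *
depang();go(.7,.116,-.0185,.212,.65)
"
```

```text
scene 160 median angle 0.794 spread [0.68 0.93]
top 4 median angle 0.875 spread [0.81 1.  ]
now [0.5393 0.0217 0.2119] 127.5 w 0.00029637653559118457 F [-0.2 -0.3  0.5] t 8.2333 -> [0.5377 0.0205 0.212 ] inc [ 0.    -0.008 -0.   ] 0.0
```

It sprang into the third valley (about 0.79) and no contact is left. I back off and rise clear.

>>> apply_moves(
  increments=[
    [0,-0.1,0,0],
    [0,-0.2,0,0],
    [0,-0.25,-0.1,0],
    [0,-0.3,-0.25,0],
    [0,-0.4,-0.35,0],
  ],
)

```text
time: 8.65
ee_pos: [0.4603, -0.0392, 0.3018]
orientation: [3.141, 0.001, 2.225]
wrist_force: [1.0, -0.0, 1.5]
gripper_width: 0.0003
finger_force: 0.0
```

>>> apply_moves(
  increments=[
    [0.1,-0.1,-0.1,0],
    [0.2,-0.2,-0.2,0],
    [0.3,-0.2,-0.2,0],
    [0.3,-0.2,-0.2,0],
    [0.3,-0.2,-0.2,0],
  ],
)

```text
time: 9.07
ee_pos: [0.3743, -0.0097, 0.35]
orientation: [3.14, 0.002, 2.226]
wrist_force: [0.0, 0.8, 0.8]
gripper_width: 0.0004
finger_force: 0.0
```

```bash
python3 -c "
from h import *
depang()
for n in('top','scene'):
    c=camera(n);t=red(c);print(t,np.radians(164.7)-np.arctan2(t[1]-PV[1],t[0]-PV[0]))
save(c,'end');print(observe()['wrist_force'])
"
```

```text
scene 163 median angle 0.814 spread [0.7  0.95]
top 230 median angle 0.815 spread [0.71 0.93]
[0.56248993 0.03646895 0.235     ] 0.7950275976083394
[0.5619645  0.03918012 0.235     ] 0.8023151173044178
[-0.11295696 -0.4308769  -0.27235777]
```

View pics/end.png

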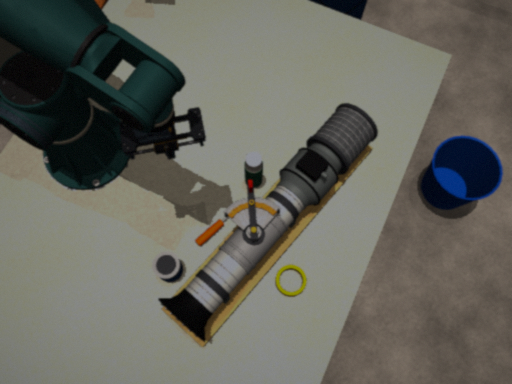

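The lever rests at about 0.79 rad (sleeve at px 250,186), the arm is clear, and the other things are where they stood.

```bash
python3 -c "
from rig import hand_in
print(hand_in())"
```

```text
the job is handed in; nothing more can be done
None
```

I pushed the lever fully shut, then open three clicks. It measured about 0.80 rad (target 0.785 ± 0.06) with the arm clear and the other things where they stood; the job is handed in, and no verdict came back.

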